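# Fit the spring-ejected crank on the key vise

## Task

The green crank handle of the key vise is standing in its wooden rest. Lift it out, turn it until its four splines mesh with the cross-shaped socket on the vise (any of the four ways round will do), and push it fully home against the ejector spring until its shoulder sits flush on the socket. Finish with the crank still held in the gripper and pressed down fully home, because the spring pushes it out again if you let go, and leave the other things on the bench where they are.

Things in the scene. Friction and masses are not known exactly. Their poses are not given: they have to be found in the camera images.
- crank: green crank handle, 0.28 kg; starts upright with its stem in the rest's hole, shoulder on the rest's top, arm any way. Origin: centre of the underside of its round shoulder (48 mm diameter, 10 mm thick); z up along the stem, x along the arm. The arm (18 mm wide, 10 mm thick, level with the shoulder) runs to x = 90 mm; a 22 mm wooden knob stands at x = 85 mm, top at z = 50 mm
- boss (a point): middle of the crank's square boss, the place to grip: 28 by 28 mm, sides parallel to the crank's x and y, standing on the shoulder from 10 to 46 mm above the crank's origin; this point is 34 mm above that origin
- stem_tip (a point): lower end of the crank's steel stem, on its axis, 26 mm below the crank's origin. The stem is a cross of two blades along the crank's x and y, each 28 mm across and 8 mm thick; the last 4 mm are a narrower lead-in (blades 23 by 4 mm)
- rest: fixed light wooden block 90 by 90 mm, 45 mm high, origin at the centre of its underside, with a round hole of 37 mm diameter, 36 mm deep, in the middle of its top; it may stand to the left or the right
- vise: fixed dark iron vise, may stand left or right. Origin on the bench straight below the socket; its jaws, with a brass padlock body between them, stand 50 to 166 mm from there along +x, 94 mm wide, all lower than 80 mm above the bench, so the crank passes over them any way round
- socket (a point): centre of the mouth of the cross-shaped socket in the bright square nose (56 by 56 mm) of the vise, 90 mm above the bench, z up. Two crossing slots run along this frame's x and y, each 31 mm long and 11 mm wide, sharp-edged, deep enough for the whole stem. Light resistance before the stem is 18 mm deep means it has not meshed
- ejector (a joint): dark steel sprung pad inside the socket: 0 = up, its top 18 mm below the mouth; grows downward in m. With the crank's shoulder flush on the mouth it reads 0.008; it pushes up with about 5 N at 0 and 9.4 N at 0.008, more than the crank's weight
- red_padlock: loose red padlock lying flat, 45 by 42 mm body, 20 mm high, shackle to +x; origin under the middle of its body; bystander
- key_a: loose nickel skeleton key lying flat, about 85 mm long, 5 mm high; origin under its middle; bystander
- key_b: a second key like key_a; bystander
- blank_holder: chrome holder with five brass key blanks, 110 by 50 mm base, 64 mm high; origin under its middle; bystander
- file: steel deburring file with wooden grip lying flat, 255 mm long along x, 20 mm high; origin at the underside where grip and blade meet; bystander
- tin: open yellow tin, 70 mm diameter, 60 mm high; origin under its middle; bystander
Not all that is in view belongs to the job. Of the things that look like the crank, the middle-sized one is meant.

How it is judged:
On the way, in this order (a step that is already met when the one before it is completed fails the run):
1. the crank is lifted out of the rest, shoulder at least 30 mm above the rest's top (z of crank in the frame of rest above 0.075 m and contact force between crank and the fingers above 1 N), for 0.1 s.
2. the stem's splines have meshed: the stem is at least 8 mm inside the socket, upright and lined up (z of crank in the frame of socket below 0.018 m and horizontal distance between crank and socket below 0.004 m and angle between crank's own z axis and vertical below 0.08 rad and (angle between the x axis of crank and the x axis of socket, either way round below 0.17 rad or angle between the x axis of crank and the y axis of socket, either way round below 0.17 rad)), for 0.1 s.
At the end, for the whole second after the job is handed in: crank meshed in the socket (axis within 4 mm, upright within 0.08 rad, turned within 0.17 rad of a slot), shoulder within 2 mm of the mouth, pad pressed down over 6 mm, crank pressing on vise and pad with over 7 N, at rest, held by the fingers, clear of the rest (z of crank in the frame of socket below 0.002 m and horizontal distance between crank and socket below 0.004 m and angle between crank's own z axis and vertical below 0.08 rad and (angle between the x axis of crank and the x axis of socket, either way round below 0.17 rad or angle between the x axis of crank and the y axis of socket, either way round below 0.17 rad) and value of joint ejector above 0.006 m and contact force between crank and vise above 7 N and contact force between crank and the fingers above 3 N and contact force between crank and rest below 0.1 N and linear speed of crank below 0.02 m/s); the arm keeps its last pose, push and grip.
It fails at once if a bystander (padlock, keys, blank holder, file, tin) is moved more than 30 mm (distance of any of red_padlock, key_a, key_b, blank_holder, file, tin from where it was at the start of the episode above 0.03 m).
It also fails if it takes over 40 s, if anything falls off the work surface, if the arm or the gripper's body presses on something with over 40 N, if the wrist force passes 120 N, or if a joint passes its speed limit or range.

## Robot

A 6-joint arm with a two-finger parallel gripper is mounted at the origin on the work surface. World frame = base frame: x ahead of the robot, y to its left, z up, the work surface at z = 0. Lengths are in m, angles in rad, forces in N, time in s.
With the tool pointing down it reaches from about 0.4 to 0.925 m from the base axis. Payload 3.4 kg.
Tool frame: the origin (TCP) lies between the finger pads; the fingertips stand 22 mm ahead of it and the grasp point (between the pads) lies 3 mm ahead of it; z points along the fingers, y is the line along which they close (so a half turn about z gives the same grasp; the last joint's range is limited). The gripper opens to 85 mm and grips with 20 to 120 N. Pads are 22 mm wide; open, the fingers measure 114 mm over their backs; the gripper's body (76 mm by 85 mm) begins 54 mm behind the grasp point. The pads swing forward as they close: fully open they stand 13 mm farther back than shut.
Start: joints at [-1.224, 0.307, 1.506, -0, 1.328, -0.073], TCP at [0.235, -0.525, 0.253] pointing down, gripper open.
Joint ranges: [-3.12, 3.12], [-1.05, 2.28], [0.14, 2.33], [-1.42, 4.57], [0.1, 2.73], [-2.68, 2.68]. Speed limits (rad/s): [2.57, 2.57, 3.14, 3.14, 3.14, 3.14].

## Interface

Orientations are given as a rotation vector (axis times angle).
In Python, from cell import arm, cams gives the robot as it stands.
- The arm moves only by the tool arm_command, never from a script. Its argument "series" is a list of rows, each an object with "jaw": the opening, from 0 (shut) to 1 (fully open); "translation": the shift along the tool's x, y, z in units of 40 mm (1.0 is 40 mm), a list of three; "turn": the turn, a rotation vector about the tool's x, y, z in units of 6 degrees (1.0 is 6 degrees), a list of three. In form: [{"jaw": jaw, "translation": [dx, dy, dz], "turn": [wx, wy, wz]}, ...]. A call has 1 to 20 rows; each row shifts and turns the commanded pose from where the row before left it, along the tool's axes as they then stand; what a row does not reach is not made up. A row lasts 1/10 s, in which the tool goes at most 50 mm and 8.59 degrees, less where a joint would pass 70% of its speed; a pose out of reach is approached as far as the arm can. A call is refused whole if a number of a shift passes 1 or a number of a turn 1, either way. A call with a gripper value outside its range is refused whole. The fingers move at their own pace and stop on an object; "newtons" is the grip in N (left out, the last holds). Time passes only in rows, so rows that do not move let the fingers close. It gives the time, the measured TCP pose, the force, the opening and the grip force at its end, in the units of the state.
- arm.state(): the state, without advancing time (a new reading comes with each control period).
- cams.snapshot(name): name is "scene" or "top" or "wrist"; returns a dict with "image" (480x640x3 uint8, blue, green, red), "fov_y" (degrees; the focal length in pixels is half the picture's height over the tangent of half this angle, whatever the lens; pixels are square), "cx", "cy" (the principal point, pixels), "extrinsics" (4x4, takes a point from camera to world coordinates). Camera axes: x right, y down, z forward; pixel columns grow to the right and rows downward; lengths in m; the calibration is good to about 2 mm. A picture is of the moment at which its call begins. There is no depth.
- arm.hand_in(): hands the job in; it is judged then, once.
The state is a dict: "time": time; "joint_positions": joint angles; "joint_vel": joint speeds; "tau": joint torques, N m; "eef_pos": TCP position; "ee_rot": TCP orientation; "wrist_force": force on the tool from outside, world axes, zero at the start; "wrist_torque": the same for the moment, N m; "width": finger opening in m; "grasp_force": force on a finger pad.
Only numpy, scipy, OpenCV 4.12 (cv2) and the standard library are available. Lean on these libraries where they do the work, as an engineer would, in place of code of your own. Each camera call takes 0.05 s, during which the arm holds its last target. There are 200 camera calls.

## Working session

There is one attempt and no reset: what is moved stays moved. The work goes in short steps, Python scripts to look and compute and a tool call to move; the robot and the scene stay as the last step left them, time stands still between calls to the robot, and variables do not carry over. Pictures are saved under pics/ and viewed, at most 10 in all, crops included, and the job is handed in when it is done.

Besides the shell and the picture viewer there is one more tool, called after "Call:" as name(argument=value, ...), one argument or row to a line, values as JSON. arm_command: Moves the arm, as the interface text tells. Its arguments: {"type":"object","properties":{"series":{"type":"array"},"newtons":{"type":"number"}},"required":["series"]}

```bash
mkdir -p pics; cat > h.py <<'E'
import numpy as np, cv2
from cell import arm, cams
def K(s):
    f=s["image"].shape[0]/2/np.tan(np.radians(s["fov_y"])/2); return f,s["cx"],s["cy"]
def ray(s,uv,z):
    f,cx,cy=K(s);T=np.array(s["extrinsics"]);uv=np.atleast_2d(np.float64(uv))
    d=np.c_[(uv[:,0]-cx)/f,(uv[:,1]-cy)/f,np.ones(len(uv))]@T[:3,:3].T
    return T[:3,3]+d*((z-T[2,3])/d[:,2])[:,None]
def proj(s,P):
    f,cx,cy=K(s);T=np.array(s["extrinsics"]);p=(np.atleast_2d(P)-T[:3,3])@T[:3,:3]
    return np.c_[f*p[:,0]/p[:,2]+cx,f*p[:,1]/p[:,2]+cy]
E
python3 - <<'E'
from h import *
import pickle
S={n:cams.snapshot(n) for n in("scene","top","wrist")}
pickle.dump(S,open("s0.pkl","wb"))
for n in S:
    cv2.imwrite(f"pics/{n}0.png",S[n]["image"]);print(n,S[n]["fov_y"],S[n]["cx"],S[n]["cy"],np.round(S[n]["extrinsics"],3).tolist())
print(arm.state())
E
```

```text
scene 54.21723682599244 322.45042490550276 244.68201802626163 [[0.771, 0.553, -0.317, 0.863], [0.637, -0.672, 0.376, -0.419], [-0.005, -0.492, -0.871, 1.018], [0.0, 0.0, 0.0, 1.0]]
top 56.65231577607551 327.1905577243961 237.28100443613283 [[-0.019, -0.988, 0.152, 0.368], [-0.999, 0.025, 0.038, -0.022], [-0.042, -0.151, -0.988, 1.094], [0.0, 0.0, 0.0, 1.0]]
wrist 63.89933105280954 322.66055469550935 237.53743351231577 [[0.408, -0.88, -0.245, 0.296], [-0.913, -0.393, -0.107, -0.496], [-0.003, 0.267, -0.964, 0.372], [0.0, 0.0, 0.0, 1.0]]
{'time': 0.15, 'joint_positions': array([-1.22348094e+00,  3.07426530e-01,  1.50737920e+00, -7.07363077e-06,
        1.32840334e+00, -7.34968823e-02]), 'joint_vel': array([-0.00071091, -0.00191011, -0.00570736,  0.00022882,  0.00143379,
       -0.00182796]), 'tau': array([ 6.11769901e-04, -4.57977998e+01, -2.52219611e+01, -8.62844695e-05,
        8.55677587e-03,  6.67899997e-06]), 'eef_pos': array([ 0.23469492, -0.524374  ,  0.25257587]), 'ee_rot': array([-3.07074288e+00, -6.55812279e-01,  3.57036083e-04]), 'wrist_force': array([-0.01924273, -0.74925329,  0.16465721]), 'wrist_torque': array([ 0.04401943, -0.00738211,  0.01057273]), 'grasp_force': 0.0, 'width': 0.08536815403279227}
```

View pics/top0.png

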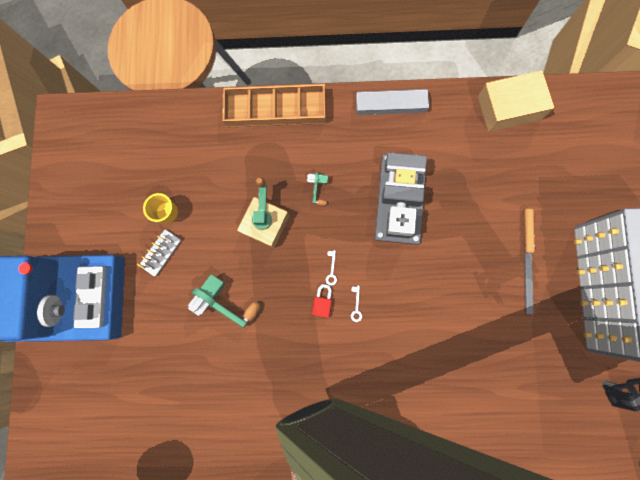

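View pics/scene0.png

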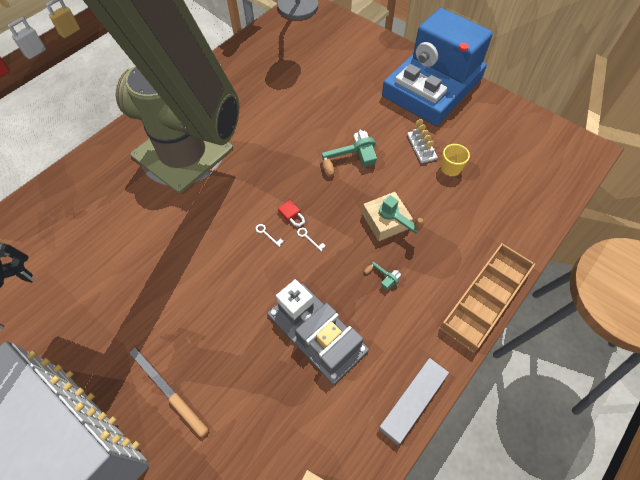

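The top view shows three green crank-like things. A large one lies at (215,298), a middle-sized one stands in the wooden rest at (262,205), and a small one lies at (317,185). The one in the rest fits the description: middle-sized and upright in the wooden block. The vise nose with its cross socket is at (403,219) in the top view and (294,297) in the scene view. I'll confirm both in an enlarged crop.

```bash
cat > m.py <<'E'
from h import *
def rect(mask,near):
    cs,_=cv2.findContours(mask,cv2.RETR_EXTERNAL,cv2.CHAIN_APPROX_NONE)
    cs=[c for c in cs if cv2.contourArea(c)>60]
    c=min(cs,key=lambda c:np.hypot(*(c[:,0].mean(0)-near)));return c
E
python3 - <<'E'
from m import *
import pickle
S=pickle.load(open("s0.pkl","rb"))
def crop(s,x,y,w,h,k): return cv2.resize(s["image"][y:y+h,x:x+w],None,fx=k,fy=k,interpolation=cv2.INTER_CUBIC)
t,s=S["top"],S["scene"]
a=np.hstack([crop(t,225,165,80,60+15,5),crop(t,365,160,80,75,5)])
b=np.hstack([crop(s,355,175,80,75,5),crop(s,260,265,80,75,5)])
cv2.imwrite("pics/crops.png",cv2.resize(np.vstack([a,b]),(640,600)) if 0 else cv2.resize(np.vstack([a,b]),None,fx=.8,fy=.8))
for n,near1,near2 in(("top",(262,205),(403,219)),("scene",(390,210),(294,297))):
    im=S[n]["image"];hsv=cv2.cvtColor(im,cv2.COLOR_BGR2HSV)
    g=cv2.inRange(hsv,(60,60,30),(95,255,255))
    c=rect(g,near1);print(n,"green",cv2.boundingRect(c),cv2.minAreaRect(c))
    w=cv2.inRange(hsv,(0,0,185),(180,40,255))
    c=rect(w,near2);print("nose",cv2.minAreaRect(c), np.round(ray(S[n],cv2.boxPoints(cv2.minAreaRect(c)),.09)[:,:2],3).tolist(),ray(S[n],cv2.minAreaRect(c)[0],.09))
    for p in((near1),(near2)): print("hsv",hsv[p[1],p[0]])
    y=cv2.inRange(hsv,(12,60,120),(30,200,255));c=rect(y,near1);
    print("rest",cv2.minAreaRect(c),ray(S[n],cv2.minAreaRect(c)[0],.045))
E
```

```text
top green (252, 186, 19, 43) ((261.0, 207.0), (18.0, 42.0), 0.0)
nose ((402.10693359375, 217.71725463867188), (26.076284408569336, 29.48114776611328), 4.763641834259033) [[0.533, -0.121], [0.601, -0.129], [0.595, -0.188], [0.527, -0.18]] [[ 0.5638394  -0.15461273  0.09      ]]
hsv [ 74  95 198]
hsv [105  10 154]
rest ((263.3390808105469, 221.21884155273438), (41.57955551147461, 40.81203842163086), 25.709951400756836) [[0.57311217 0.17245241 0.045     ]]
scene green (379, 196, 39, 37) ((398.75006103515625, 217.7500457763672), (44.547725677490234, 21.21320343017578), 45.0)
nose ((293.75, 295.25), (26.870054244995117, 26.16295051574707), 45.0) [[0.526, -0.178], [0.528, -0.12], [0.589, -0.128], [0.586, -0.185]] [[ 0.55786375 -0.1528665   0.09      ]]
hsv [74 86 89]
hsv [110  10  80]
rest ((384.4171447753906, 216.2977752685547), (41.80045700073242, 30.430076599121094), 64.13363647460938) [[0.57645733 0.16049148 0.045     ]]
```

View pics/crops.png

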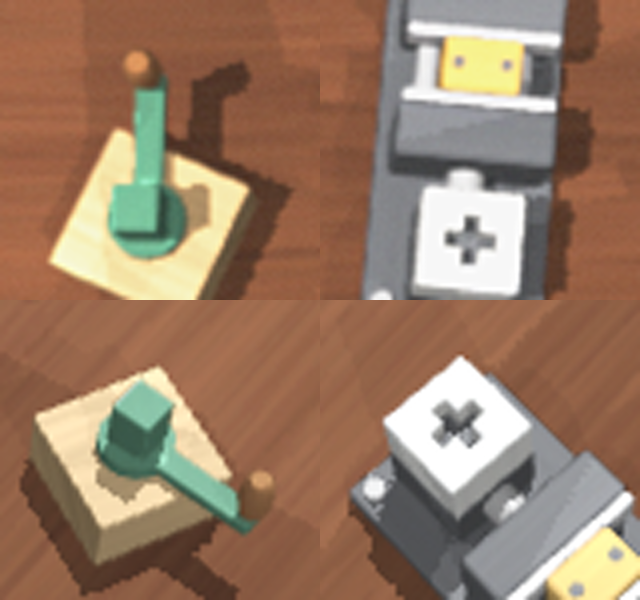

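The crop confirms it. The middle-sized green crank stands upright in the wooden rest, with its boss top near (259,217) in the top view and (390,201) in the scene view. Its arm points toward +x. The socket cross is at about (402,220) in the top view and (294.5,296) in the scene view.

Next I'll work out rough positions and go look with the wrist camera.

```bash
cat >> m.py <<'E'
from scipy.spatial.transform import Rotation as Ro
def togo(target,yawx=None):
    """tool-frame move to world TCP target; yaw = world direction of tool x (deg), turn in deg about tool z"""
    st=arm.state();R=Ro.from_rotvec(st["ee_rot"]).as_matrix()
    d=R.T@(np.array(target)-st["eef_pos"]);y=np.degrees(np.arctan2(R[1,0],R[0,0]))
    print("TCP",st["eef_pos"].round(4),"toolx yaw",y.round(2),"tilt",np.degrees(np.arccos(-R[2,2])).round(2),"j6",st["joint_positions"][5].round(3))
    print("units",(d/.04).round(3), "" if yawx is None else f"turn z units {-((yawx-y+180)%360-180)/6:.3f}")
E
python3 - <<'E'
from m import *
import pickle
S=pickle.load(open("s0.pkl","rb"));t,s=S["top"],S["scene"]
print("boss",ray(t,(259.2,217),.045+.046),ray(s,(390.5,201.2),.091))
print("sock",ray(t,(402,220),.09),ray(s,(294.5,296),.09))
togo((.48,-.17,.3)); togo((.53,.16,.3)) 
T=np.array(S["wrist"]["extrinsics"]);st=arm.state();R=Ro.from_rotvec(st["ee_rot"]).as_matrix()
print("cam in tool",(R.T@(T[:3,3]-st["eef_pos"])).round(3),(R.T@T[:3,:3]).round(2).tolist())
E
```

```text
boss [[0.57431576 0.17359472 0.091     ]] [[0.57603111 0.17721572 0.091     ]]
sock [[ 0.55854948 -0.15413517  0.09      ]] [[ 0.56025154 -0.1531514   0.09      ]]
TCP [ 0.2347 -0.5244  0.2526] toolx yaw 24.11 tilt 0.09 j6 -0.073
units [ 9.217 -5.583 -1.176] 
TCP [ 0.2347 -0.5244  0.2526] toolx yaw 24.11 tilt 0.09 j6 -0.073
units [ 13.728 -12.603  -1.164] 
cam in tool [ 0.068 -0.    -0.119] [[-0.0, -0.96, -0.27], [1.0, -0.0, -0.0], [0.0, -0.27, 0.96]]
```

Call:
arm_command(
  series=[
    {"jaw": 1, "translation": [0.82, -0.405, -0.085], "turn": [0, 0, 0]},
    {"jaw": 1, "translation": [0.82, -0.405, -0.085], "turn": [0, 0, 0]},
    {"jaw": 1, "translation": [0.82, -0.405, -0.085], "turn": [0, 0, 0]},
    {"jaw": 1, "translation": [0.82, -0.405, -0.085], "turn": [0, 0, 0]},
    {"jaw": 1, "translation": [0.82, -0.405, -0.085], "turn": [0, 0, 0]},
    {"jaw": 1, "translation": [0.82, -0.405, -0.085], "turn": [0, 0, 0]},
    {"jaw": 1, "translation": [0.82, -0.405, -0.085], "turn": [0, 0, 0]},
    {"jaw": 1, "translation": [0.82, -0.405, -0.085], "turn": [0, 0, 0]},
    {"jaw": 1, "translation": [0.82, -0.405, -0.085], "turn": [0, 0, 0]},
    {"jaw": 1, "translation": [0.82, -0.405, -0.085], "turn": [0, 0, 0]},
    {"jaw": 1, "translation": [0.82, -0.405, -0.085], "turn": [0, 0, 0]},
    {"jaw": 1, "translation": [0.82, -0.405, -0.085], "turn": [0, 0, 0]},
    {"jaw": 1, "translation": [0.82, -0.405, -0.085], "turn": [0, 0, 0]},
    {"jaw": 1, "translation": [0.82, -0.405, -0.085], "turn": [0, 0, 0]},
    {"jaw": 1, "translation": [0, 0, 0], "turn": [0, 0, -1]},
    {"jaw": 1, "translation": [0, 0, 0], "turn": [0, 0, -1]},
    {"jaw": 1, "translation": [0, 0, 0], "turn": [0, 0, -1]},
    {"jaw": 1, "translation": [0, 0, 0], "turn": [0, 0, -1]},
    {"jaw": 1, "translation": [0, 0, 0], "turn": [0, 0, -1]},
    {"jaw": 1, "translation": [0, 0, 0], "turn": [0, 0, -1]},
  ],
)

```text
time: 2.15
eef_pos: [0.5611, -0.1301, 0.3005]
ee_rot: [-2.715, -1.579, 0.001]
wrist_force: [0.3, 0.6, 0.4]
width: 0.0851
grasp_force: 0.0
```

Call:
arm_command(
  series=[
    {"jaw": 1, "translation": [0, 0, 0], "turn": [0, 0, -1]},
    {"jaw": 1, "translation": [0, 0, 0], "turn": [0, 0, -1]},
    {"jaw": 1, "translation": [0, 0, 0], "turn": [0, 0, -1]},
    {"jaw": 1, "translation": [0, 0, 0], "turn": [0, 0, -1]},
    {"jaw": 1, "translation": [0, 0, 0], "turn": [0, 0, -1]},
    {"jaw": 1, "translation": [0, 0, 0], "turn": [0, 0, 0]},
    {"jaw": 1, "translation": [0, 0, 0], "turn": [0, 0, 0]},
  ],
)

```text
time: 2.85
eef_pos: [0.5612, -0.1302, 0.3006]
ee_rot: [-2.222, -2.22, 0.0]
wrist_force: [-0.2, 1.1, 0.3]
width: 0.0856
grasp_force: 0.0
```

```bash
python3 - <<'E'
from m import *
import pickle
w=cams.snapshot("wrist");t=cams.snapshot("top")
pickle.dump((w,t),open("s1.pkl","wb"));cv2.imwrite("pics/w1.png",w["image"])
togo((.56,.20,.3),90)
E
```

```text
TCP [ 0.5612 -0.1303  0.3007] toolx yaw 90.01 tilt 0.02 j6 -0.302
units [ 8.257 -0.03   0.019] turn z units 0.001
```

View pics/w1.png

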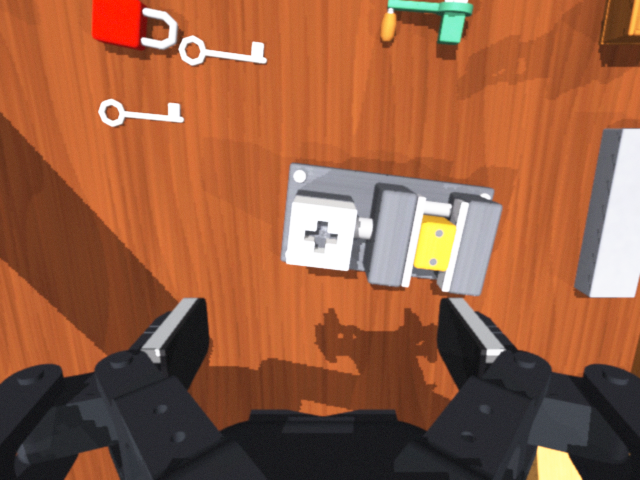

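The wrist view shows the socket cross at about (321,236) in the bright nose, with the vise body running to the right along +x and slightly clockwise. I'll measure the nose and cross more finely, then move to the rest.

```bash
python3 - <<'E'
from m import *
import pickle
w,t=pickle.load(open("s1.pkl","rb"));im=w["image"]
g=cv2.cvtColor(im,cv2.COLOR_BGR2GRAY)
print(g[190:280:6,280:372:5])
sub=g[212:262,296:348]
big=cv2.resize(im[185:280,275:380],None,fx=6,fy=6,interpolation=cv2.INTER_CUBIC);cv2.imwrite("pics/nose.png",big)
for th in(130,150,170):
    m=(sub<th).astype(np.uint8)*255
    n,l,st,ce=cv2.connectedComponentsWithStats(m)
    i=1+np.argmin(np.hypot(*(ce[1:]-[25,24]).T));c=ce[i]+[296,212]
    cn=cv2.findContours((l==i).astype(np.uint8),cv2.RETR_EXTERNAL,cv2.CHAIN_APPROX_NONE)[0][0]
    r=cv2.minAreaRect(cn);print(th,st[i],c,ray(w,c,.09)[0][:2],r)
E
```

```text
[[123 129 182 182  97 108 134 147 157 155 155 155 153 154 150 156 155 149
  149]
 [128 128 177 185 198 163 126  97  88  84  83  84  83  89 111 154 154 152
  153]
 [127 133 178 246 233 226 224 225 226 222 225 224 220 211 189 156 155 157
  154]
 [125 130 183 255 255 255 255 255 255 255 255 255 253 245 228 205 156 157
  142]
 [124 153 196 255 255 255 255 255 255 255 255 255 255 255 255 255 152 154
   95]
 [126 157 235 255 255 255 255 255 241 255 255 255 255 255 255 249 240 245
  240]
 [127 169 253 255 255 255 255 255 119 172 255 255 255 255 255 213 223 255
  254]
 [128 174 255 255 255 131  78  81 177 181 253 255 255 255 255 160 248 251
  248]
 [125 185 255 255 255 199 223 155 158 184 174 167 255 255 255  86 118 152
  107]
 [124 188 255 255 255 255 255 120 152 220 254 249 255 255 255 101 118 116
   76]
 [128 175 255 255 255 255 255 221 226 254 255 255 255 255 254  95 152  81
   73]
 [133 227 255 255 255 255 255 255 255 255 255 255 255 255 222  96 171  70
   79]
 [130 147 255 255 255 255 255 255 255 255 255 255 255 255 132 104 173  68
   99]
 [130 140 133 129 125 119  77  88 118 200 244 255 255 255 101 109 176  82
  131]
 [130 137 133 132 128 126 124  94  81  84  80  79  80  78  77  76 126 104
  159]]
130 [  9   9  22  16 108] [316.0462963  228.71296296] [ 0.55499656 -0.14533226] ((20.081966400146484, 17.09836196899414), (9.98687744140625, 24.327009201049805), 50.194427490234375)
150 [  9   9  23  16 125] [315.768 228.984] [ 0.55474902 -0.14557895] ((19.77695083618164, 17.210037231445312), (10.30411148071289, 25.363967895507812), 52.4314079284668)
170 [25 20  4  4  7] [322.28571429 233.57142857] [ 0.56050355 -0.1497834 ] ((26.269227981567383, 21.34615135192871), (1.3867504596710205, 4.160251617431641), 33.6900634765625)
```

View pics/nose.png

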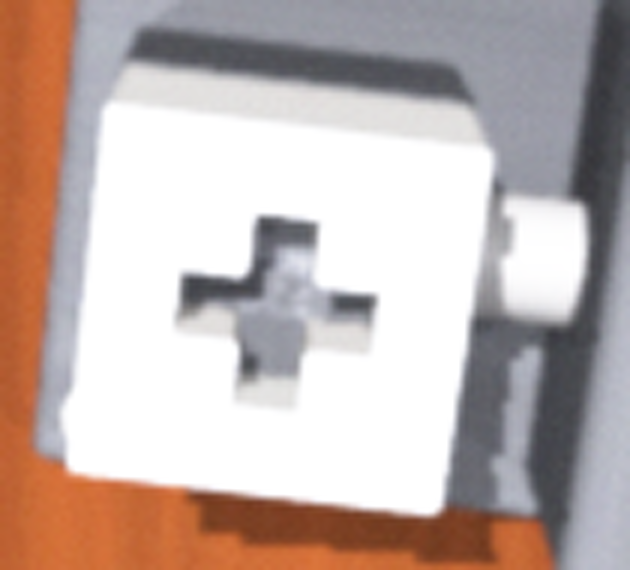

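Call:
arm_command(
  series=[
    {"jaw": 1, "translation": [0.825, 0, 0], "turn": [0, 0, 0]},
    {"jaw": 1, "translation": [0.825, 0, 0], "turn": [0, 0, 0]},
    {"jaw": 1, "translation": [0.825, 0, 0], "turn": [0, 0, 0]},
    {"jaw": 1, "translation": [0.825, 0, 0], "turn": [0, 0, 0]},
    {"jaw": 1, "translation": [0.825, 0, 0], "turn": [0, 0, 0]},
    {"jaw": 1, "translation": [0.825, 0, 0], "turn": [0, 0, 0]},
    {"jaw": 1, "translation": [0.825, 0, 0], "turn": [0, 0, 0]},
    {"jaw": 1, "translation": [0.825, 0, 0], "turn": [0, 0, 0]},
    {"jaw": 1, "translation": [0.825, 0, 0], "turn": [0, 0, 0]},
    {"jaw": 1, "translation": [0.825, 0, 0], "turn": [0, 0, 0]},
    {"jaw": 1, "translation": [0, 0, 0], "turn": [0, 0, 0]},
    {"jaw": 1, "translation": [0, 0, 0], "turn": [0, 0, 0]},
  ],
)

```text
time: 4.15
eef_pos: [0.5605, 0.2003, 0.3007]
ee_rot: [2.218, 2.225, -0.001]
wrist_force: [0.1, -0.6, -0.3]
width: 0.0855
grasp_force: 0.0
```

```bash
python3 - <<'E'
from m import *
import pickle
w=cams.snapshot("wrist")
pickle.dump(w,open("s2.pkl","wb"));cv2.imwrite("pics/w2.png",w["image"])
E
```

```text
(no output)
```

View pics/w2.png

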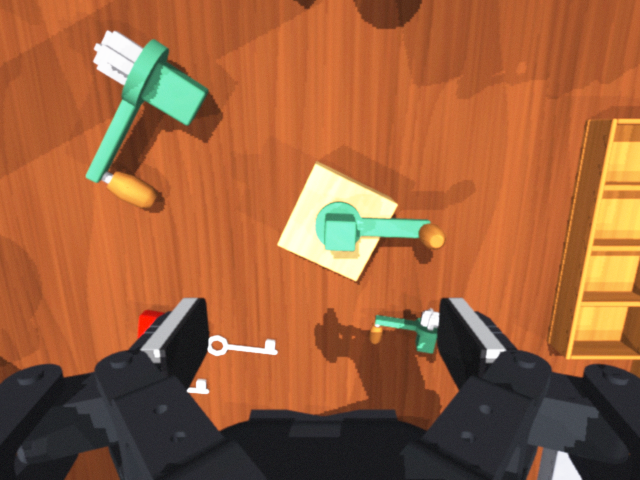

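The wrist view shows the crank's boss top at about (341,233), its arm pointing right to the knob at (432,236), and the rest beneath. In the enlarged nose crop the cross ends average to (276.5,312), which is about pixel (320.7,236.5) in the full picture. I'll take a magnified crop of the boss.

```bash
python3 - <<'E'
from m import *
import pickle
w=pickle.load(open("s2.pkl","rb"))
cv2.imwrite("pics/boss.png",cv2.resize(w["image"][190:265,310:450],None,fx=5.5,fy=5.5,interpolation=cv2.INTER_CUBIC))
E
```

```text
(no output)
```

View pics/boss.png

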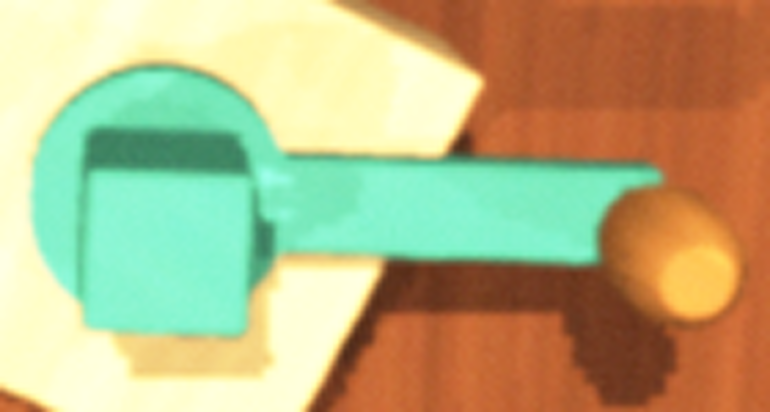

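The crop shows the boss top's corners at (88,167), (253,173), (247,335) and (83,326). The arm edges run from (285,155) to (655,165) and from (275,255) to (600,263).

```bash
python3 - <<'E'
from m import *
import pickle
w=pickle.load(open("s2.pkl","rb"));w1=pickle.load(open("s1.pkl","rb"))[0]
f=lambda p,k,o:(np.float64(p)+.5)/k-.5+o
ang=lambda P:np.degrees(np.arctan2(*(P[1]-P[0])[[1,0]]))
B=ray(w,f([(88,167),(253,173),(247,335),(83,326)],5.5,(310,190)),.091)
print("boss",B.mean(0),"edges",ang(B[[0,1]]),ang(B[[3,2]]),ang(B[[3,0]])-90,ang(B[[2,1]])-90)
for e in([(285,155),(655,165)],[(275,255),(600,263)]): print("arm",ang(ray(w,f(e,5.5,(310,190)),.055)))
o=(275,185)
C=ray(w1,f([(178,301),(373,324),(289,219),(265.5,405)],6,o),.09)
print("sock",C.mean(0),"x",ang(C[:2]),"y-90",ang(C[[3,2]])-90,"len",np.linalg.norm(C[1]-C[0]),np.linalg.norm(C[3]-C[2]))
N=ray(w1,f([(105,102),(493,148),(443,515),(68,473)],6,o),.09)
print("nose",N.mean(0),ang(N[[0,1]]),ang(N[[3,2]]),ang(N[[3,0]])-90,ang(N[[2,1]])-90)
b=B.mean(0);togo((b[0],b[1],.045+.034+.003),90-1.5)
E
```

```text
boss [0.57572895 0.1792845  0.091     ] edges -2.019762802473998 -3.171956634464459 -1.5266035159404794 -0.6425043419221197
arm -1.4686248426635935
arm -1.3464333211112776
sock [ 0.5590408  -0.15267052  0.09      ] x -7.0574159246018215 y-90 -7.107193292407686 len 0.02910014859437623 0.028791721064173926
nose [ 0.55917245 -0.15280273  0.09      ] -6.939474694430886 -6.855357162590045 -6.918625436629966 -6.383255936396694
TCP [0.5606 0.1995 0.3008] toolx yaw 90.11 tilt 0.05 j6 0.27
units [-0.501  0.379  5.469] turn z units 0.268
```

Call:
arm_command(
  series=[
    {"jaw": 1, "translation": [-0.25, 0.19, 0], "turn": [0, 0, 0.13]},
    {"jaw": 1, "translation": [-0.25, 0.19, 0], "turn": [0, 0, 0.13]},
    {"jaw": 1, "translation": [0, 0, 0.7], "turn": [0, 0, 0]},
    {"jaw": 1, "translation": [0, 0, 0.7], "turn": [0, 0, 0]},
    {"jaw": 1, "translation": [0, 0, 0.7], "turn": [0, 0, 0]},
    {"jaw": 1, "translation": [0, 0, 0.7], "turn": [0, 0, 0]},
    {"jaw": 1, "translation": [0, 0, 0.7], "turn": [0, 0, 0]},
    {"jaw": 1, "translation": [0, 0, 0.5], "turn": [0, 0, 0]},
    {"jaw": 1, "translation": [0, 0, 0.5], "turn": [0, 0, 0]},
    {"jaw": 1, "translation": [0, 0, 0.5], "turn": [0, 0, 0]},
    {"jaw": 1, "translation": [0, 0, 0.44], "turn": [0, 0, 0]},
    {"jaw": 1, "translation": [0, 0, 0], "turn": [0, 0, 0]},
    {"jaw": 1, "translation": [0, 0, 0], "turn": [0, 0, 0]},
  ],
)

```text
time: 5.5
eef_pos: [0.5765, 0.1783, 0.0833]
ee_rot: [-2.252, -2.191, 0.001]
wrist_force: [0.0, -0.2, 0.1]
width: 0.0852
grasp_force: 0.0
```

Call:
arm_command(
  series=[
    {"jaw": 0, "translation": [0, 0, 0], "turn": [0, 0, 0]},
    {"jaw": 0, "translation": [0, 0, 0], "turn": [0, 0, 0]},
    {"jaw": 0, "translation": [0, 0, 0], "turn": [0, 0, 0]},
    {"jaw": 0, "translation": [0, 0, 0], "turn": [0, 0, 0]},
    {"jaw": 0, "translation": [0, 0, 0], "turn": [0, 0, 0]},
    {"jaw": 0, "translation": [0, 0, 0], "turn": [0, 0, 0]},
    {"jaw": 0, "translation": [0, 0, 0], "turn": [0, 0, 0]},
    {"jaw": 0, "translation": [0, 0, 0], "turn": [0, 0, 0]},
    {"jaw": 0, "translation": [0, 0, 0], "turn": [0, 0, 0]},
    {"jaw": 0, "translation": [0, 0, 0], "turn": [0, 0, 0]},
  ],
  newtons=80,
)

```text
time: 6.5
eef_pos: [0.5763, 0.1799, 0.0842]
ee_rot: [2.249, 2.193, 0.002]
wrist_force: [-0.1, -0.2, 5.6]
width: 0.0269
grasp_force: 80.0
```

Call:
arm_command(
  series=[
    {"jaw": 0, "translation": [0, 0, -0.2], "turn": [0, 0, 0]},
    {"jaw": 0, "translation": [0, 0, -0.4], "turn": [0, 0, 0]},
    {"jaw": 0, "translation": [0, 0, -0.5], "turn": [0, 0, 0]},
    {"jaw": 0, "translation": [0, 0, -0.5], "turn": [0, 0, 0]},
    {"jaw": 0, "translation": [0, 0, -0.5], "turn": [0, 0, 0]},
    {"jaw": 0, "translation": [0, 0, -0.5], "turn": [0, 0, 0]},
    {"jaw": 0, "translation": [0, 0, -0.4], "turn": [0, 0, 0]},
    {"jaw": 0, "translation": [0, 0, 0], "turn": [0, 0, 0]},
    {"jaw": 0, "translation": [0, 0, 0], "turn": [0, 0, 0]},
    {"jaw": 0, "translation": [0, 0, 0], "turn": [0, 0, 0]},
  ],
)

```text
time: 7.5
eef_pos: [0.5747, 0.1794, 0.2018]
ee_rot: [-2.248, -2.192, 0.004]
wrist_force: [-0.5, -0.3, -4.1]
width: 0.0269
grasp_force: 79.1
```

```bash
python3 - <<'E'
from m import *
import pickle
S={n:cams.snapshot(n) for n in("scene","top","wrist")}
pickle.dump(S,open("s3.pkl","wb"))
w=S["wrist"]["image"];s=S["scene"]["image"]
st=arm.state();p=proj(S["scene"],st["eef_pos"])[0].astype(int);print(p,st["eef_pos"])
c=cv2.resize(s[max(p[1]-50,0):p[1]+70,p[0]-60:p[0]+80],(400,343),interpolation=cv2.INTER_CUBIC)
d=cv2.resize(w[220:460,180:460],(400,343),interpolation=cv2.INTER_CUBIC)
cv2.imwrite("pics/held.png",np.hstack([c,d]))
togo((.5590,-.1527,.2),90-7-.4)
E
```

```text
[396 171] [0.57508161 0.17949684 0.20199647]
TCP [0.5751 0.1795 0.202 ] toolx yaw 88.55 tilt 0.14 j6 0.258
units [-8.312 -0.191  0.055] turn z units 0.991
```

View pics/held.png

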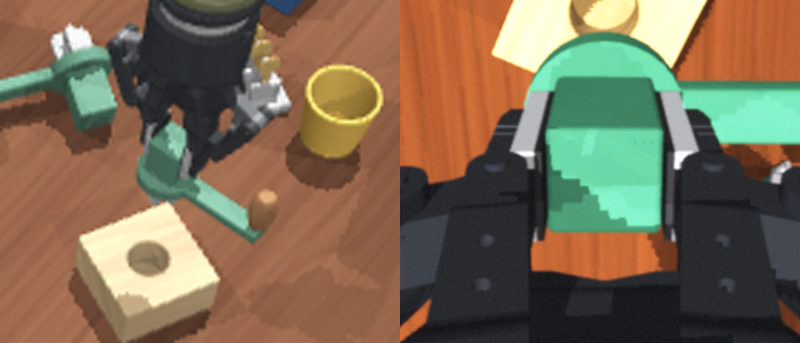

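The left half shows the crank held upright above its now-empty rest hole. The right half shows the boss square between the pads, with its top face corners near crop (548,127) and (662,231).

```bash
python3 - <<'E'
from m import *
import pickle
S=pickle.load(open("s3.pkl","rb"));w=S["wrist"]
c=np.float64([(148,127),(260,127),(262,231),(148,231)])*.7+(180,220)
R=Ro.from_rotvec(arm.state()["ee_rot"]).as_matrix()
for z in(.2088,.2078):
    P=ray(w,c,z);print(P.mean(0),"in tool mm",((P-arm.state()["eef_pos"])@R*1e3).round(1).tolist())
E
```

```text
[0.57477443 0.17939774 0.2088    ] in tool mm [[13.3, -12.9, -6.8], [13.3, 12.1, -6.8], [-13.6, 13.3, -6.8], [-13.6, -13.7, -6.8]]
[0.57475733 0.17878964 0.2078    ] in tool mm [[12.9, -13.0, -5.8], [12.9, 12.2, -5.8], [-14.3, 13.4, -5.8], [-14.3, -13.8, -5.8]]
```

Call:
arm_command(
  series=[
    {"jaw": 0, "translation": [-0.4, -0.01, 0], "turn": [0, 0, 0]},
    {"jaw": 0, "translation": [-0.7, -0.02, 0], "turn": [0, 0, 0]},
    {"jaw": 0, "translation": [-0.7, -0.02, 0], "turn": [0, 0, 0]},
    {"jaw": 0, "translation": [-0.7, -0.02, 0], "turn": [0, 0, 0]},
    {"jaw": 0, "translation": [-0.7, -0.02, 0], "turn": [0, 0, 0]},
    {"jaw": 0, "translation": [-0.7, -0.02, 0], "turn": [0, 0, 0]},
    {"jaw": 0, "translation": [-0.7, -0.02, 0], "turn": [0, 0, 0]},
    {"jaw": 0, "translation": [-0.7, -0.02, 0], "turn": [0, 0, 0]},
    {"jaw": 0, "translation": [-0.7, -0.02, 0], "turn": [0, 0, 0]},
    {"jaw": 0, "translation": [-0.7, -0.02, 0], "turn": [0, 0, 0]},
    {"jaw": 0, "translation": [-0.7, -0.01, 0], "turn": [0, 0, 0]},
    {"jaw": 0, "translation": [-0.6, 0, 0], "turn": [0, 0, 0]},
    {"jaw": 0, "translation": [-0.3, 0, 0], "turn": [0, 0, 0]},
    {"jaw": 0, "translation": [0, 0, 0], "turn": [0, 0, 0.5]},
    {"jaw": 0, "translation": [0, 0, 0], "turn": [0, 0, 0.43]},
    {"jaw": 0, "translation": [0, 0, 0], "turn": [0, 0, 0]},
    {"jaw": 0, "translation": [0, 0, 0], "turn": [0, 0, 0]},
    {"jaw": 0, "translation": [0, 0, 0], "turn": [0, 0, 0]},
  ],
)

```text
time: 9.45
eef_pos: [0.5593, -0.1518, 0.2033]
ee_rot: [-2.352, -2.082, 0.0]
wrist_force: [0.7, -0.3, -3.5]
width: 0.0267
grasp_force: 79.0
```

```bash
python3 - <<'E'
from m import *
togo((.5590,-.1525,.2),83)
E
```

```text
TCP [ 0.5593 -0.1518  0.2033] toolx yaw 83.03 tilt 0.01 j6 -0.216
units [-0.018 -0.005  0.081] turn z units 0.005
```

Call:
arm_command(
  series=[
    {"jaw": 0, "translation": [-0.018, 0, 0.4], "turn": [0, 0, 0]},
    {"jaw": 0, "translation": [0, 0, 0.4], "turn": [0, 0, 0]},
    {"jaw": 0, "translation": [0, 0, 0.2], "turn": [0, 0, 0]},
    {"jaw": 0, "translation": [0, 0, 0.1], "turn": [0, 0, 0]},
    {"jaw": 0, "translation": [0, 0, 0.1], "turn": [0, 0, 0]},
    {"jaw": 0, "translation": [0, 0, 0.1], "turn": [0, 0, 0]},
    {"jaw": 0, "translation": [0, 0, 0.1], "turn": [0, 0, 0]},
    {"jaw": 0, "translation": [0, 0, 0.1], "turn": [0, 0, 0]},
    {"jaw": 0, "translation": [0, 0, 0.05], "turn": [0, 0, 0]},
    {"jaw": 0, "translation": [0, 0, 0], "turn": [0, 0, 0]},
    {"jaw": 0, "translation": [0, 0, 0], "turn": [0, 0, 0]},
  ],
)

```text
time: 10.55
eef_pos: [0.5594, -0.1528, 0.1414]
ee_rot: [2.353, 2.081, 0.0]
wrist_force: [-0.1, 1.2, -3.8]
width: 0.0268
grasp_force: 79.1
```

There is no resistance at about 14 mm depth, so the splines have meshed. I'll press on against the spring.

Call:
arm_command(
  series=[
    {"jaw": 0, "translation": [0, 0, 0.08], "turn": [0, 0, 0]},
    {"jaw": 0, "translation": [0, 0, 0.08], "turn": [0, 0, 0]},
    {"jaw": 0, "translation": [0, 0, 0.06], "turn": [0, 0, 0]},
    {"jaw": 0, "translation": [0, 0, 0.05], "turn": [0, 0, 0]},
    {"jaw": 0, "translation": [0, 0, 0.03], "turn": [0, 0, 0]},
    {"jaw": 0, "translation": [0, 0, 0], "turn": [0, 0, 0]},
    {"jaw": 0, "translation": [0, 0, 0], "turn": [0, 0, 0]},
    {"jaw": 0, "translation": [0, 0, 0], "turn": [0, 0, 0]},
  ],
  newtons=100,
)

```text
time: 11.35
eef_pos: [0.5598, -0.1529, 0.13]
ee_rot: [2.353, 2.08, 0.001]
wrist_force: [0.3, -0.0, 5.3]
width: 0.0265
grasp_force: 102.9
```

Call:
arm_command(
  series=[
    {"jaw": 0, "translation": [0, 0, 0.03], "turn": [0, 0, 0]},
    {"jaw": 0, "translation": [0, 0, 0.03], "turn": [0, 0, 0]},
    {"jaw": 0, "translation": [0, 0, 0], "turn": [0, 0, 0]},
    {"jaw": 0, "translation": [0, 0, 0], "turn": [0, 0, 0]},
    {"jaw": 0, "translation": [0, 0, 0], "turn": [0, 0, 0]},
  ],
)

```text
time: 11.85
eef_pos: [0.5598, -0.1529, 0.1293]
ee_rot: [2.352, 2.08, 0.002]
wrist_force: [-3.5, 0.9, 15.5]
width: 0.0266
grasp_force: 104.5
```

```bash
python3 - <<'E'
from m import *
s=cams.snapshot("scene");st=arm.state();print(st["wrist_force"],st["eef_pos"])
p=proj(s,st["eef_pos"])[0].astype(int)
cv2.imwrite("pics/end.png",cv2.resize(s["image"][p[1]-50:p[1]+70,p[0]-70:p[0]+70],None,fx=5,fy=5,interpolation=cv2.INTER_CUBIC))
E
```

```text
[-3.61309743  1.16885938 15.88913985] [ 0.55983797 -0.15292434  0.12930093]
```

View pics/end.png

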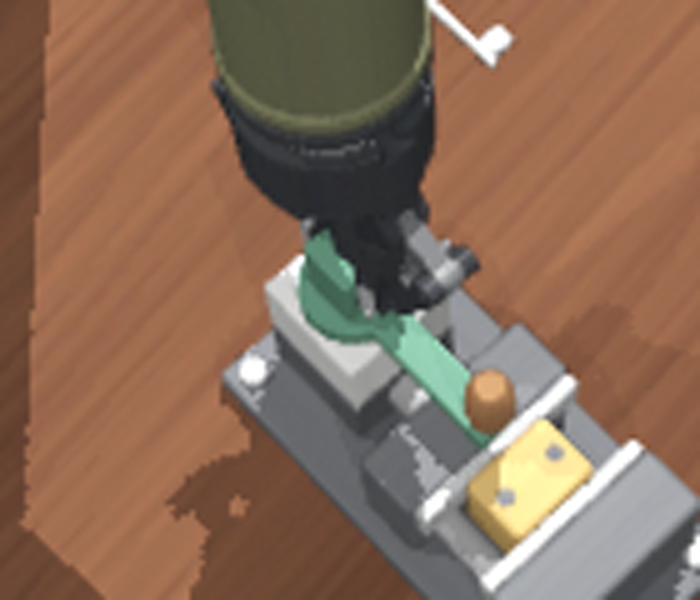

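The picture shows the crank's shoulder flush on the nose at crop (340,310), still gripped, with its arm lying over the jaws. The downward push is steady, so I'm handing in.

```bash
python3 -c "
from cell import arm
print(arm.hand_in())"
```

```text
the job is handed in; nothing more can be done
None
```

The crank is meshed in the vise socket, and I handed the job in with its shoulder flush, still gripped and pressed down with about 19 N; the hand-in returned no verdict.

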